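# Lay out the cleaned parts of a loop steriliser

## Robot

A 6-joint arm with a two-finger parallel gripper is mounted at the origin on the work surface. World frame = base frame: x ahead of the robot, y to its left, z up, the work surface at z = 0. Lengths are in m, angles in rad, forces in N, time in s.
With the tool pointing down it reaches from about 0.25 to 0.8 m from the base axis. Payload 8.5 kg.
Tool frame: the origin (TCP) lies midway between the tips of the shut fingers; the grasp point (between the pads) lies 19 mm behind it (bot.grip_point_offset is the distance from the TCP to the grasp point, in m); z points along the fingers, y is the line along which they close (so a half turn about z gives the same grasp; the last joint's range is limited). The gripper opens to 85 mm and grips with 20 to 120 N. Pads are 22 mm wide; open, the fingers measure 114 mm over their backs; the gripper's body (76 mm by 85 mm) begins 54 mm behind the grasp point. The pads swing forward as they close: fully open they stand 13 mm farther back than shut.
Start: joints at [1.124, 0.238, -0.013, 1.319, 0, 1.571], TCP at [0.227, 0.473, 0.231] pointing down, gripper open.
Joint ranges: [-2.66, 2.66], [-1.03, 1.9], [-1.14, 1.46], [-1.82, 2.27], [-1.45, 1.34], [-3.14, 3.14]. Speed limits (rad/s): [2.22, 2.22, 2.79, 3.14, 3.14, 3.14].

## Interface

Orientations are given as a unit quaternion [w, x, y, z].
In Python, from workcell import bot gives the robot as it stands.
- The arm moves only by the tool move_tool, called after "Emit:" as name(argument=value, ...), one argument or row to a line, values as JSON. Schema: {"type":"object","properties":{"motion":{"type":"string"},"only":{"type":"string"},"quiet":{"type":"boolean"},"lines":{"type":"string"}},"required":["motion"],"additionalProperties":false}. motion is a string of 1 to 8 rows, parted by semicolons, with the numbers parted by commas; each row has 7 numbers: the finger opening in m, then dx, dy, dz in shares of the most that a row can go, 1 being 62.5 mm, then a rotation vector rx, ry, rz in fractions of the full range, 1 being pi rad; each row shifts and turns the commanded pose from where the row before left it, along the tool's axes as they then stand; what a row does not reach is not made up. A row lasts 1/8 s, in which the tool goes at most 0.0625 m and 0.188 rad, less where a joint would pass 70% of its speed; a pose out of reach is approached as far as the arm can. The fingers move at their own pace and stop on an object; the grip force is fixed at half the most. Time passes only in rows, so rows that do not move let the fingers close. The tool returns the time, the measured TCP pose, the force, the opening and the grip force at its end. only (a regular expression) keeps the lines of the reply that match it, lines (a string "A,B") keeps lines A to B, and quiet returns only ok. Input that does not fit is refused with a message, and nothing moves.
- bot.state(): the state, without advancing time (a new reading comes with each control period).
- bot.snapshot(name): name is "scene" or "top"; returns a dict with "frame" (480x640x3 uint8, red, green, blue), "depth" (480x640 float32, m along the optical axis (not along the pixel's ray), 0 where there is no reading), "mtx" (3x3 intrinsics, pixels), "R" (3x3) and "t" (3): a world point X has camera coordinates R X + t. Camera axes: x right, y down, z forward; pixel columns grow to the right and rows downward; lengths in m; the calibration is good to about 2 mm. A picture is of the moment at which its call begins.
- bot.hand_in(): hands the job in; it is judged then, once.
The state is a dict: "t": time; "joints": joint angles; "joint_velocities": joint speeds; "tau": joint torques, N m; "tcp_pos": TCP position; "tool_rot": TCP orientation; "wrist_force": force on the tool from outside, world axes, zero at the start; "moment": the same for the moment, N m; "opening": finger opening in m; "finger_force": force on a finger pad.
Only numpy, scipy, OpenCV 4.12 (cv2) and the standard library are available. Lean on these libraries where they do the work, as an engineer would, in place of code of your own. Each camera call takes 0.05 s, during which the arm holds its last target. There are 200 camera calls.

## Task

Put the four cleaned parts of the bench steriliser into their holders: each of the two mirror-image L-shaped tool rests flat in the tray that shows its own outline, covering the outline the same way round, the ceramic core tube upright in the small round pocket and the perforated guard collar upright in the large one. Leave the amber bottle and the culture dishes where they are.

Things in the scene. Friction and masses are not known exactly. Their poses are not given: they have to be found in the camera images.
- rest_left: left-hand tool rest, 120 g: flat aluminium L, 5 mm thick, with a rib standing on it. Origin: underside, under the rib's middle; z up. Long leg x -40..40, y -15..15 mm; short leg x 14..40, out to y = +55 (to the left looking along +x), with two pins, tops 13 mm up. Rib: 60 along x, 10 thick in y, top at 45 mm; grip it across y. Starts rib up, x axis within 0.9 rad of world x
- rest_right: right-hand tool rest, 120 g: flat aluminium L, 5 mm thick, with a rib standing on it. Origin: underside, under the rib's middle; z up. Long leg x -40..40, y -15..15 mm; short leg x 14..40, out to y = -55 (to the right looking along +x), with two pins, tops 13 mm up. Rib: 60 along x, 10 thick in y, top at 45 mm; grip it across y. Starts rib up, x axis within 0.9 rad of world x
- core_tube: white ceramic core tube, loose, about 70 g, standing on end: 34 mm outside diameter, 60 mm high, open bore 24 mm. Origin: centre of its lower end, z along its axis, up
- guard_collar: perforated steel guard collar, loose, about 110 g, standing on end: 58 mm outside diameter, 45 mm high, open bore 50 mm. Origin: centre of its lower end, z along its axis, up
- tray_left: fixed white tray 130 (x) by 110 (y) mm, rim 10 mm high, walls and floor 4 mm; on its floor a dark L, the full-size outline of the left-hand rest. Origin: centre of underside, z up. The rest lies in its outline with its axes along the tray's and its origin at x 0, y -20, z 4 mm in the tray's frame. Yaw within 0.35 rad of world x
- tray_right: fixed white tray 130 (x) by 110 (y) mm, rim 10 mm high, walls and floor 4 mm; on its floor a dark L, the full-size outline of the right-hand rest. Origin: centre of underside, z up. The rest lies in its outline with its axes along the tray's and its origin at x 0, y +20, z 4 mm in the tray's frame. Yaw within 0.35 rad of world x
- well_small: fixed white plastic block 130 (x) by 110 (y) by 18 mm high, with one round pocket 52 mm across in the middle, 12 mm deep (dark floor 6 mm above the underside), for the core tube (the guard collar does not go in). Origin: centre of the underside, below the pocket's centre; z up
- well_large: fixed white plastic block 130 (x) by 110 (y) by 18 mm high, with one round pocket 78 mm across in the middle, 12 mm deep (dark floor 6 mm above the underside), for the guard collar. Origin: centre of the underside, below the pocket's centre; z up
- bottle: bystander: small amber glass bottle with a black cap, loose, 40 mm across, 80 mm high, standing beside the work. Origin: centre of the underside
- dishes: bystander: two stacked culture dishes in one piece, loose, 89 mm across, 30 mm high, beside the work. Origin: centre of the underside
There are look-alikes about, which are no part of the job. Leave any turquoise look-alike of the well_large alone.

How it is judged:
By the outcome, as a careful person would: the job done as asked, in the order asked, and still so for the second after the job is handed in, with the robot touching nothing.
It also fails if it takes over 112 s, if anything falls off the work surface, if the arm or the gripper's body presses on something with over 40 N, if the wrist force passes 120 N, or if a joint passes its speed limit or range.

## Working session

There is one attempt and no reset: what is moved stays moved. The work goes in short steps, Python scripts to look and compute and a tool call to move; the robot and the scene stay as the last step left them, time stands still between calls to the robot, and variables do not carry over. Pictures are saved under pics/ and viewed, at most 14 in all, crops included, and the job is handed in when it is done.

```bash
ls; mkdir -p pics; python3 - <<'E'
from workcell import bot
import cv2,pickle
for n in("top","scene"):
    s=bot.snapshot(n);cv2.imwrite(f"pics/{n}0.png",s["frame"][:,:,::-1]);pickle.dump(s,open(f"{n}0.pkl","wb"))
    print(n,s["mtx"].tolist(),s["R"].round(3).tolist(),s["t"].round(3).tolist())
print(bot.state())
E
```

```text
pics
top [[481.86367238305314, 0.0, 315.9905473619995], [0.0, 481.86367238305314, 238.46012336338174], [0.0, 0.0, 1.0]] [[0.029, -1.0, -0.004], [-0.992, -0.029, -0.119], [0.119, 0.007, -0.993]] [-0.106, 0.529, 1.267]
scene [[528.3876146632334, 0.0, 324.90747624385597], [0.0, 528.3876146632334, 237.69012125775166], [0.0, 0.0, 1.0]] [[-0.03, 0.999, -0.014], [0.775, 0.014, -0.632], [-0.632, -0.03, -0.775]] [0.118, -0.366, 1.562]
{'t': 0.1, 'joints': array([ 1.12402914e+00,  2.38744910e-01, -1.41784623e-02,  1.31919936e+00,
        2.24583621e-05,  1.57078320e+00]), 'joint_velocities': array([ 0.00072176, -0.00144561,  0.00393316,  0.00079822,  0.00027741,
        0.00281242]), 'tau': array([-1.69929172e-04, -5.39721966e+01,  3.46997774e+01,  1.34543140e-02,
       -8.34790899e-05, -4.26451425e-05]), 'tcp_pos': array([0.22665815, 0.47313305, 0.23072594]), 'tool_rot': array([-1.57874184e-04,  2.21523962e-01,  9.75154703e-01, -6.44236735e-04]), 'wrist_force': array([ 0.19994222, -0.39713073, -0.14815997]), 'moment': array([ 0.03571534, -0.02221027, -0.00585922]), 'finger_force': 0.0, 'opening': 0.08537407763840735}
```

View pics/top0.png

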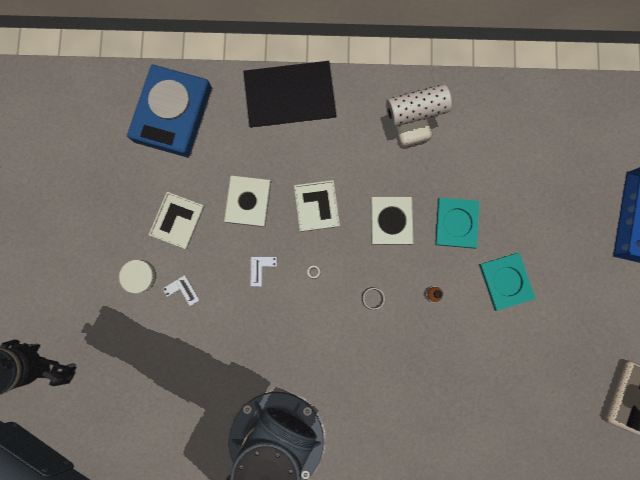

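View pics/scene0.png

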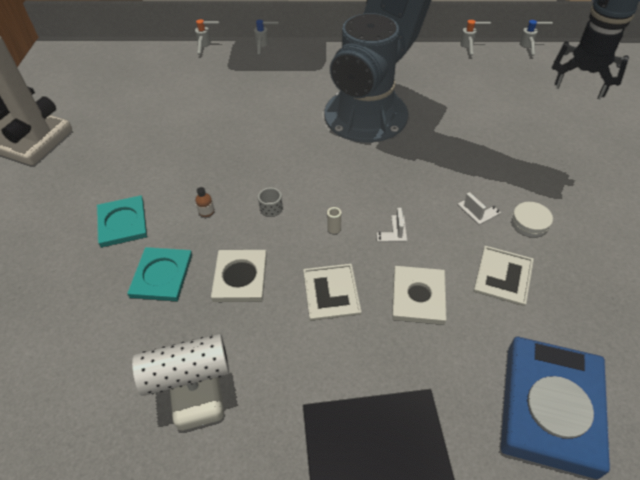

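Candidates, top-image pixels:
- **L rests:** (182,290) has its short leg left of +x, so it is rest_left. (263,270) has its leg to the right, so it is rest_right.
- **Trays:** (317,206) shows a left-hand L and (176,220) a right-hand L.
- **Wells:** white small (247,201) and white large (392,221). The turquoise ones at (458,222) and (508,281) are look-alikes.
- **Rings:** tube (313,272) and collar (373,298). The bottle (434,294) and the dishes (137,277) stay put.

Next is a close crop and the measurements.

```bash
cat > h.py <<'E'
import numpy as np,cv2,pickle
def ray(s,uv,z):
    K,R,t=(np.asarray(s[k],float) for k in("mtx","R","t"))
    uv=np.atleast_2d(np.asarray(uv,float)); d=(np.c_[uv,np.ones(len(uv))]@np.linalg.inv(K).T)@R
    c=-R.T@t; return c+d*((z-c[2])/d[:,2])[:,None]
def cloud(s):
    v,u=np.mgrid[:480,:640];K=s["mtx"];d=s["depth"]
    p=np.stack([(u-K[0,2])/K[0,0]*d,(v-K[1,2])/K[1,1]*d,d],-1)
    return (p-s["t"])@s["R"]
E
python3 - <<'E'
import pickle,cv2,numpy as np
from h import *
S={n:pickle.load(open(n+"0.pkl","rb")) for n in("top","scene")}
a=cv2.resize(S["top"]["frame"][165:315,110:420],None,fx=2.5,fy=2.5,interpolation=cv2.INTER_CUBIC)
cv2.imwrite("pics/c0.png",a[:,:,::-1])
for n,s in S.items():
    P=cloud(s);hsv=cv2.cvtColor(s["frame"],cv2.COLOR_RGB2HSV)
    roi=(P[...,0]>.3)&(P[...,0]<.72)&(P[...,1]>-.3)&(P[...,1]<.4)&(s["depth"]>0)
    for nm,m in(("dark",roi&(hsv[...,2]<65)),("high",roi&(P[...,2]>.022)),("bright",roi&(hsv[...,2]>150))):
        k,l,st,c=cv2.connectedComponentsWithStats(m.astype(np.uint8))
        for i in range(1,k):
            if st[i,4]<25: continue
            q=P[l==i]; r=cv2.minAreaRect((q[:,:2]*1000).astype(np.float32))
            print(n,nm,c[i].round(1),st[i,4],np.median(q,0).round(3),"zmax %.3f"%np.percentile(q[:,2],95),np.round(r[0],1),np.round(r[1],1),round(r[2],1))
E
```

```text
top dark [319.3 201.9] 391 [ 0.643 -0.102  0.005] zmax 0.009 [627.3 -88.5] [78.2 67.4] 8.6
top dark [247.  200.5] 227 [0.635 0.104 0.007] zmax 0.011 [635.4 104.3] [46.9 45.3] 46.3
top dark [174.2 216. ] 400 [0.59  0.309 0.005] zmax 0.010 [575.7 298. ] [70.3 78.2] 71.3
top dark [386.4 219.8] 310 [ 0.592 -0.284  0.007] zmax 0.011 [ 592.6 -280.4] [38.2 73.2] 89.1
top high [140.3 276.2] 549 [0.417 0.378 0.03 ] zmax 0.034 [417.3 373.7] [85.8 52.6] 0.6
top high [254.  270.5] 110 [0.44  0.071 0.044] zmax 0.050 [439.5  71.6] [58.3 10.4] 2.7
top high [312.9 271.7] 81 [ 0.44  -0.085  0.059] zmax 0.063 [440.8 -84.8] [31.5 32.9] 47.0
top high [183.6 290.2] 129 [0.383 0.255 0.044] zmax 0.048 [383.6 257.2] [59.5 11.4] 32.8
top high [372.6 298.1] 137 [ 0.378 -0.245  0.044] zmax 0.049 [ 375.8 -243.1] [55.5 56.5] 1.0
top bright [246.7 200.4] 1602 [0.633 0.104 0.018] zmax 0.022 [636.5 104.2] [111.6 135.8] 85.2
top bright [315.5 206.6] 1381 [ 0.619 -0.082  0.005] zmax 0.012 [629.3 -88.8] [134.4 112.1] 8.9
top bright [176.2 221.3] 1394 [0.566 0.295 0.005] zmax 0.012 [576.1 298.6] [112.2 131.8] 71.1
top 
[... 1353 characters left out ...]
74.6 274.7] [85.  72.1] 37.2
scene bright [526.7 215.1] 507 [0.419 0.378 0.029] zmax 0.032 [409.2 373.6] [110.7  52.6] 0.0
scene bright [333.7 211.8] 82 [ 0.438 -0.084  0.058] zmax 0.062 [417.9 -82.5] [32.9 85.7] 89.8
scene bright [394.9 228.7] 428 [0.46  0.066 0.005] zmax 0.045 [426.8  55.5] [115.6  71.8] 0.7
scene bright [503.5 273.3] 1777 [0.569 0.298 0.004] zmax 0.011 [572.  303.6] [114.3 145.2] 70.9
scene bright [252.1 273.5] 880 [ 0.598 -0.259  0.017] zmax 0.020 [ 583.9 -269.3] [149.9  63. ] 1.0
scene bright [332.3 289.9] 1892 [ 0.621 -0.079  0.004] zmax 0.010 [623.3 -85.4] [143.3 113.8] 9.2
scene bright [419.6 292.7] 2262 [0.639 0.107 0.017] zmax 0.020 [628.  108.6] [115.4 149.1] 85.2
```

View pics/c0.png

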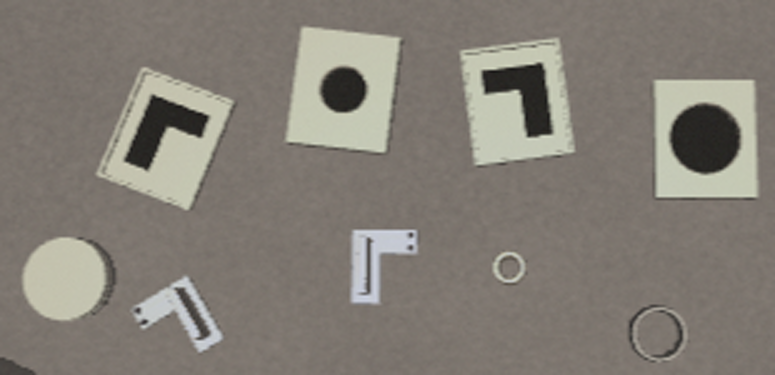

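The crop confirms the choice:
- The left tray is at crop (517,100) and the right tray at (165,138).
- rest_left is at crop (180,312), with its leg to the left of its x. rest_right is at (375,265).
- The white wells are at crop (343,90) and (705,138), the tube at (509,267) and the collar at (657,333).

Next I refine the numbers with rays from both views.

```bash
cat >> h.py <<'E'
def go(x,y,z,yaw=None,off=(0,0)):
    "print tool-axis moves from here to TCP x,y,z (m) and tool-y heading yaw (deg, mod 180)"
    from workcell import bot
    from scipy.spatial.transform import Rotation as Rn
    s=bot.state();w,a,b,c=s["tool_rot"];R=Rn.from_quat([a,b,c,w])
    M=R.as_matrix();cur=np.degrees(np.arctan2(M[1,1],M[0,1]))
    d=0 if yaw is None else (yaw-cur+90)%180-90
    goal=np.radians(cur+d);yv=np.array([np.cos(goal),np.sin(goal),0]);zv=np.array([0,0,-1]);xv=np.cross(yv,zv)
    v=np.array([x,y,z])-s["tcp_pos"]
    D=(R.inv()*Rn.from_matrix(np.c_[xv,yv,zv])).as_rotvec()
    print("t %.2f"%s["t"],"tcp",s["tcp_pos"].round(4),"yaw %.1f"%cur,"open %.4f f %.0f"%(s["opening"],s["finger_force"]),"q6 %.2f"%s["joints"][5])
    print("rotvec",D.round(3),"then d",[round(float(v@k),4) for k in(xv,yv,zv)])
E
python3 - <<'E'
import pickle
from h import *
S={n:pickle.load(open(n+"0.pkl","rb")) for n in("top","scene")}
for n,s in S.items():
    P=cloud(s);hsv=cv2.cvtColor(s["frame"],cv2.COLOR_RGB2HSV);V=hsv[...,2]
    def rep(nm,m,z,c,rad=.075):
        m=m&(np.hypot(P[...,0]-c[0],P[...,1]-c[1])<rad)
        k,l,st,_=cv2.connectedComponentsWithStats(m.astype(np.uint8));i=1+st[1:,4].argmax()
        ct=max(cv2.findContours((l==i).astype(np.uint8),0,cv2.CHAIN_APPROX_NONE)[0],key=len)[:,0]
        q=(ray(s,ct,z)[:,:2]*1000).astype(np.float32)
        r=cv2.minAreaRect(q);e,rr=cv2.minEnclosingCircle(q)
        print(n,nm,np.round(r[0],1),np.round(r[1],1),round(r[2],1),"circ",np.round(e,1),round(rr,1))
    rep("Ltray",V<65,.004,(.628,-.087));rep("Rtray",V<65,.004,(.577,.299))
    rep("Lrib",P[...,2]>.036,.045,(.384,.257),.05);rep("Rrib",P[...,2]>.036,.045,(.441,.072),.05)
    rep("wS",V<70,.006,(.636,.104),.06);rep("wL",V<70,.006,(.59,-.285),.06)
    rep("blkS",P[...,2]>.013,.018,(.636,.104),.1);rep("blkL",(P[...,2]>.013)&(hsv[...,1]<90),.018,(.59,-.285),.09)
    rep("tube",P[...,2]>.05,.06,(.441,-.084),.05);rep("collar",P[...,2]>.036,.045,(.377,-.2435),.05)
go(.3845,.2575,.15,122.7)
E
```

```text
top Ltray [627.6 -88.3] [77.5 67.3] 8.5 circ [628.1 -87.9] 48.5
top Rtray [575.6 298. ] [67.1 78.3] 71.1 circ [576.9 298.7] 49.6
top Lrib [383.7 256.1] [59.8 12.2] 33.0 circ [382.1 258.5] 29.9
top Rrib [440.2  71.1] [55.7 10.6] 2.6 circ [440.2  72.4] 28.1
top wS [635.5 104.4] [46.1 45.1] 46.8 circ [635.4 105.1] 24.3
top wL [ 592.3 -298.2] [72.8 71.7] 0.8 circ [ 592.4 -297.4] 37.5
top blkS [633.1 103.8] [111.  130.8] 85.1 circ [632.6 103.5] 84.0
top blkL [ 590.6 -293.9] [127.3 110.5] 1.6 circ [ 590.6 -293.4] 83.1
top tube [442.6 -85.2] [31.3 31.4] 1.7 circ [441.5 -84.9] 16.7
top collar [ 375.9 -243.4] [54.7 55.3] 1.7 circ [ 376.9 -243.7] 29.3
scene Ltray [629.7 -85.6] [72.  62.5] 8.6 circ [629.9 -85.4] 45.6
scene Rtray [578.5 299.9] [62.8 70.3] 71.5 circ [578.4 299.9] 45.7
scene Lrib [390.8 256.8] [65.9 16.7] 30.5 circ [391.3 255.9] 33.4
scene Rrib [444.3  72. ] [62.8 11. ] 2.1 circ [444.3  71.9] 31.6
scene wS [632.5 106.9] [33.8 43.1] 1.2 circ [631.4 106.9] 21.9
scene wL [ 588.  -294.1] [60.8 70.5] 1.2 circ [ 587.4 -294.1] 35.5
scene blkS [637.1 104.3] [110.2 133.7] 85.1 circ [637.4 104.5] 84.2
scene blkL [ 594.6 -292.8] [131.8 110.8] 1.5 circ [ 593.5 -291.9] 84.2
scene tube [448.  -83.6] [37.7 30.5] 1.0 circ [448.  -82.4] 21.0
scene collar [ 383.  -242.5] [64.7 54. ] 6.3 circ [ 383.  -241.8] 32.5
t 0.10 tcp [0.2267 0.4731 0.2307] yaw 64.4 open 0.0854 f 0 q6 1.57
rotvec [-1.000e-03 -1.000e-03 -1.017e+00] then d [-0.0163, -0.2667, 0.0807]
```

The manual's scale: shifts go in shares of 62.5 mm and turns go in shares of pi rad. Converting my numbers, -0.17 rad / 3.1416 = -0.0541.

Emit:
move_tool(
  motion="0.06,0,0,0,0,0,-0.0541;0.06,0,0,0,0,0,-0.0541;0.06,0,0,0,0,0,-0.0541;0.06,0,0,0,0,0,-0.0541;0.06,0,0,0,0,0,-0.0541;0.06,0,0,0,0,0,-0.0532;0.06,0,0,0,0,0,0",
)

```text
t: 0.98
tcp_pos: [0.2268, 0.4733, 0.231]
tool_rot: [-0.0, -0.281, 0.96, -0.0]
wrist_force: [0.6, 0.2, 0.1]
opening: 0.0597
finger_force: 0.0
```

Emit:
move_tool(
  motion="0.06,-0.048,-0.72,0.224,0,0,0;0.06,-0.048,-0.72,0.224,0,0,0;0.06,-0.048,-0.72,0.224,0,0,0;0.06,-0.048,-0.72,0.224,0,0,0;0.06,-0.048,-0.72,0.224,0,0,0;0.06,-0.032,-0.672,0.16,0,0,0;0.06,0,0,0,0,0,0;0.06,0,0,0,0,0,0",
)

```text
t: 1.98
tcp_pos: [0.3852, 0.258, 0.1513]
tool_rot: [-0.0, -0.28, 0.96, 0.0]
wrist_force: [-1.0, 0.5, 0.4]
opening: 0.0602
finger_force: 0.0
```

```bash
python3 -c "from h import *;go(.3845,.257,.014,122.7)"
```

```text
t 1.98 tcp [0.3852 0.258  0.1513] yaw 122.5 open 0.0602 f 0 q6 0.02
rotvec [ 0.    -0.    -0.004] then d [0.0011, -0.0004, 0.1373]
```

In the tool's units: 0.035 m is 0.56, 0.03 m is 0.48, -0.004 rad / 3.1416 = -0.0013.

Emit:
move_tool(
  motion="0.06,0.016,0,0.56,0,0,-0.0013;0.06,0,0,0.56,0,0,0;0.06,0,0,0.48,0,0,0;0.06,0,0,0.32,0,0,0;0.06,0,0,0.16,0,0,0;0.06,0,0,0.112,0,0,0;0.06,0,0,0,0,0,0;0,0,0,0,0,0,0",
)

```text
t: 2.98
tcp_pos: [0.3848, 0.2576, 0.0149]
tool_rot: [0.0, -0.283, 0.959, 0.0]
wrist_force: [0.3, -0.2, 0.3]
opening: 0.043
finger_force: 0.0
```

Emit:
move_tool(
  motion="0,0,0,0,0,0,0;0,0,0,0,0,0,0;0,0,0,0,0,0,0;0,0,0,0,0,0,0",
)

```text
t: 3.48
tcp_pos: [0.3847, 0.2575, 0.0148]
tool_rot: [0.0, -0.283, 0.959, 0.0]
wrist_force: [-1.3, -1.1, 4.9]
opening: 0.0091
finger_force: 59.0
```

```bash
python3 -c "from h import *;go(.3845,.257,.15,122.7)"
```

```text
t 3.48 tcp [0.3847 0.2575 0.0148] yaw 122.9 open 0.0091 f 59 q6 0.02
rotvec [-0.     0.001  0.003] then d [0.0004, -0.0003, -0.1352]
```

In the tool's units: -0.035 m is -0.56, -0.03 m is -0.48, 0.144 rad / 3.1416 = 0.0458.

Emit:
move_tool(
  motion="0,0,0,-0.48,0,0,0;0,0,0,-0.56,0,0,0;0,0,0,-0.56,0,0,0.0446;0,0,0,-0.48,0,0,0.0446;0,0,0,0,0,0,0.0458;0,0,0,0,0,0,0",
)

```text
t: 4.22
tcp_pos: [0.3843, 0.2572, 0.1444]
tool_rot: [0.0, -0.075, 0.997, -0.0]
wrist_force: [-0.1, 0.4, -2.1]
opening: 0.0089
finger_force: 58.4
```

```bash
python3 -c "from h import *;go(.6313,-.1072,.145,98.6)"
```

```text
t 4.22 tcp [0.3843 0.2572 0.1444] yaw 98.7 open 0.0089 f 58 q6 0.44
rotvec [-0.     0.     0.001] then d [-0.1897, -0.3972, -0.0006]
```

In the tool's units: -0.04 m is -0.64, -0.019 m is -0.304.

Emit:
move_tool(
  motion="0,-0.304,-0.64,0,0,0,0;0,-0.304,-0.64,0,0,0,0;0,-0.304,-0.64,0,0,0,0;0,-0.304,-0.64,0,0,0,0;0,-0.304,-0.64,0,0,0,0;0,-0.304,-0.64,0,0,0,0;0,-0.304,-0.64,0,0,0,0;0,-0.304,-0.64,0,0,0,0",
)

```text
t: 5.22
tcp_pos: [0.5828, -0.0377, 0.1435]
tool_rot: [-0.001, -0.077, 0.997, 0.0]
wrist_force: [-0.2, 1.2, -0.5]
opening: 0.0089
finger_force: 58.7
```

Emit:
move_tool(
  motion="0,-0.304,-0.64,0,0,0,0;0,-0.304,-0.592,0,0,0,0;0,0,0,0,0,0,0;0,0,0,0,0,0,0",
)

```text
t: 5.72
tcp_pos: [0.6309, -0.1066, 0.1433]
tool_rot: [-0.001, -0.076, 0.997, 0.0]
wrist_force: [-0.4, -0.6, -1.7]
opening: 0.0093
finger_force: 58.8
```

```bash
python3 -c "from h import *;go(.6313,-.1072,.02,98.6)"
```

```text
t 5.72 tcp [ 0.6309 -0.1066  0.1433] yaw 98.7 open 0.0093 f 59 q6 -0.32
rotvec [ 0.001 -0.002  0.002] then d [-0.0003, -0.0007, 0.1233]
```

In the tool's units: 0.035 m is 0.56, 0.025 m is 0.4, 0.002 rad / 3.1416 = 0.0006.

Emit:
move_tool(
  motion="0,0,-0.016,0.56,0,0,0.0006;0,0,0,0.56,0,0,0;0,0,0,0.4,0,0,0;0,0,0,0.24,0,0,0;0,0,0,0.128,0,0,0;0,0,0,0.048,0,0,0;0,0,0,0.032,0,0,0;0,0,0,0,0,0,0",
)

```text
t: 6.72
tcp_pos: [0.6321, -0.1079, 0.0218]
tool_rot: [0.0, -0.074, 0.997, -0.0]
wrist_force: [0.1, -0.6, -1.1]
opening: 0.0088
finger_force: 58.9
```

```bash
python3 -c "from h import *;go(.6313,-.1072,.0188,98.6)"
```

```text
t 6.72 tcp [ 0.6321 -0.1079  0.0218] yaw 98.5 open 0.0088 f 59 q6 -0.32
rotvec [-0.     0.001 -0.002] then d [0.0007, 0.0008, 0.003]
```

In the tool's units: -0.04 m is -0.64, -0.02 m is -0.32, -0.002 rad / 3.1416 = -0.0006.

Emit:
move_tool(
  motion="0,0.016,0.016,0.032,0,0,-0.0006;0,0,0,0.016,0,0,0;0,0,0,0,0,0,0;0.03,0,0,0,0,0,0;0.03,0,0,0,0,0,0;0.03,0,0,0,0,0,0;0.03,0,0,-0.32,0,0,0;0.05,0,0,-0.64,0,0,0",
)

```text
t: 7.72
tcp_pos: [0.6294, -0.1067, 0.0772]
tool_rot: [-0.002, -0.075, 0.997, 0.0]
wrist_force: [1.1, -0.2, -0.4]
opening: 0.0469
finger_force: 0.0
```

Emit:
move_tool(
  motion="0.06,0,0,-0.64,0,0,0;0.06,0,0,-0.48,0,0,-0.0318;0.06,0,0,0,0,0,0;0.06,0,0,0,0,0,0",
)

```text
t: 8.22
tcp_pos: [0.6303, -0.1069, 0.1476]
tool_rot: [-0.0, -0.124, 0.992, 0.0]
wrist_force: [0.2, -0.5, -0.2]
opening: 0.0601
finger_force: 0.0
```

```bash
python3 -c "from h import *;go(.441,.0718,.14,92)"
```

```text
t 8.22 tcp [ 0.6303 -0.1069  0.1476] yaw 104.3 open 0.0601 f 0 q6 -0.42
rotvec [ 0.    -0.001  0.214] then d [0.183, 0.1852, 0.0076]
```

In the tool's units: 0.032 m is 0.512, 0.031 m is 0.496, 0.107 rad / 3.1416 = 0.0341.

Emit:
move_tool(
  motion="0.06,0,0,0,0,0,0.0341;0.06,0,0,0,0,0,0.0341;0.06,0.48,0.496,0.016,0,0,0;0.06,0.48,0.496,0.016,0,0,0;0.06,0.48,0.496,0.016,0,0,0;0.06,0.48,0.496,0.016,0,0,0;0.06,0.48,0.496,0.016,0,0,0;0.06,0.512,0.48,0.016,0,0,0",
)

```text
t: 9.22
tcp_pos: [0.4402, 0.072, 0.141]
tool_rot: [-0.001, -0.018, 1.0, -0.0]
wrist_force: [0.1, 0.4, 0.4]
opening: 0.0599
finger_force: 0.0
```

Emit:
move_tool(
  motion="0.06,0,0,0,0,0,0;0.06,0,0,0,0,0,0",
)

```text
t: 9.48
tcp_pos: [0.4422, 0.0713, 0.1418]
tool_rot: [-0.0, -0.018, 1.0, -0.0]
wrist_force: [0.8, 0.0, 0.3]
opening: 0.0603
finger_force: 0.0
```

```bash
python3 - <<'E'
from h import *
from workcell import bot
go(.441,.0718,.014,92)
s=bot.snapshot("top");P=cloud(s)
m=(P[...,2]>.04)&(P[...,2]<.055)&(np.hypot(P[...,0]-.632,P[...,1]+.107)<.05)
q=ray(s,np.argwhere(m)[:,::-1],.049)[:,:2]*1000;print("placed rib",cv2.minAreaRect(q.astype(np.float32)))
cv2.imwrite("pics/p1.png",cv2.resize(s["frame"][165:315,110:420],None,fx=2.5,fy=2.5)[:,:,::-1])
E
```

```text
t 9.47 tcp [0.4422 0.0713 0.1418] yaw 92.1 open 0.0603 f 0 q6 0.12
rotvec [-0.    -0.001  0.001] then d [0.0012, 0.0005, 0.1278]
placed rib ((628.7739868164062, -106.97171020507812), (61.14437484741211, 9.99066162109375), 8.563462257385254)
```

View pics/p1.png

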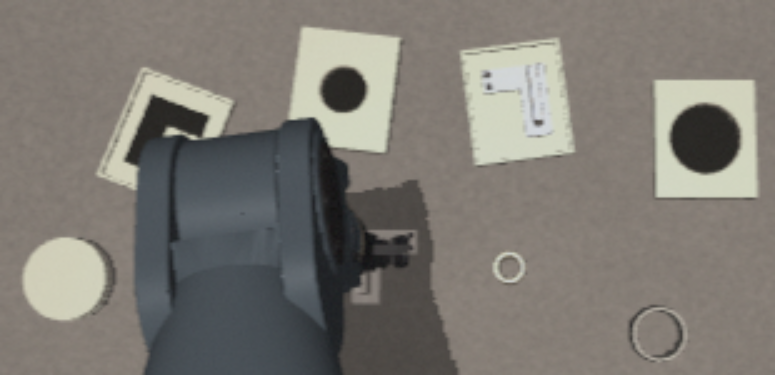

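The picture shows rest_left at crop (515,100), covering the outline, about 2 mm off by the rib. Next is rest_right.

In the tool's units: 0.035 m is 0.56, 0.025 m is 0.4.

Emit:
move_tool(
  motion="0.06,0,0.016,0.56,0,0,0;0.06,0,0,0.56,0,0,0;0.06,0,0,0.4,0,0,0;0.06,0,0,0.32,0,0,0;0.06,0,0,0.128,0,0,0;0.06,0,0,0.064,0,0,0;0.06,0,0,0,0,0,0;0,0,0,0,0,0,0",
)

```text
t: 10.52
tcp_pos: [0.4426, 0.0723, 0.0159]
tool_rot: [0.001, -0.018, 1.0, 0.0]
wrist_force: [-0.0, -0.0, 0.0]
opening: 0.0429
finger_force: 0.0
```

Emit:
move_tool(
  motion="0,0,0,0,0,0,0;0,0,0,0,0,0,0;0,0,0,0,0,0,0;0,0,0,0,0,0,0",
)

```text
t: 11.02
tcp_pos: [0.4424, 0.0724, 0.0158]
tool_rot: [0.0, -0.018, 1.0, -0.0]
wrist_force: [-0.7, -0.4, 6.3]
opening: 0.0089
finger_force: 59.0
```

```bash
python3 -c "from h import *;go(.4417,.072,.014,92)"
```

```text
t 11.03 tcp [0.4424 0.0724 0.0158] yaw 92.1 open 0.0089 f 59 q6 0.13
rotvec [-0.     0.001  0.001] then d [0.0007, -0.0003, 0.0018]
```

Emit:
move_tool(
  motion="0,0,0,-0.48,0,0,0;0,0,0,-0.56,0,0,0;0,0,0,-0.56,0,0,0.0382;0,0,0,-0.48,0,0,0.0382;0,0,0,0,0,0,0.0382;0,0,0,0,0,0,0",
)

```text
t: 11.78
tcp_pos: [0.442, 0.0724, 0.1455]
tool_rot: [0.0, 0.161, 0.987, 0.0]
wrist_force: [0.1, -0.1, -1.3]
opening: 0.0087
finger_force: 58.5
```

```bash
python3 -c "from h import *;go(.5844,.3179,.144,71.3)"
```

```text
t 11.78 tcp [0.442  0.0724 0.1455] yaw 71.5 open 0.0087 f 58 q6 0.49
rotvec [0.    0.    0.003] then d [-0.0562, 0.2782, 0.0015]
```

In the tool's units: 0.04 m is 0.64, 0.038 m is 0.608, 0.003 rad / 3.1416 = 0.001.

Emit:
move_tool(
  motion="0,-0.128,0.64,0,0,0,0.001;0,-0.128,0.64,0,0,0,0;0,-0.128,0.64,0,0,0,0;0,-0.128,0.64,0,0,0,0;0,-0.128,0.64,0,0,0,0;0,-0.128,0.64,0,0,0,0;0,-0.128,0.608,0,0,0,0;0,0,0,0,0,0,0",
)

```text
t: 12.78
tcp_pos: [0.5847, 0.3196, 0.1434]
tool_rot: [-0.001, 0.16, 0.987, -0.0]
wrist_force: [0.3, -1.0, -2.4]
opening: 0.0088
finger_force: 58.9
```

Emit:
move_tool(
  motion="0,0,0,0.56,0,0,0;0,0,0,0.48,0,0,0;0,0,0,0.4,0,0,0;0,0,0,0.32,0,0,0;0,0,0,0.128,0,0,0;0,0,0,0,0,0,0;0,0,0,0,0,0,0",
)

```text
t: 13.65
tcp_pos: [0.5846, 0.3178, 0.0282]
tool_rot: [0.0, 0.163, 0.987, 0.0]
wrist_force: [-0.8, -0.3, -1.5]
opening: 0.009
finger_force: 59.0
```

```bash
python3 -c "from h import *;go(.5844,.3179,.0198,71.3)"
```

```text
t 13.65 tcp [0.5846 0.3178 0.0282] yaw 71.3 open 0.0090 f 59 q6 0.82
rotvec [ 0.001  0.001 -0.   ] then d [0.0003, 0.0, 0.0084]
```

In the tool's units: -0.04 m is -0.64, -0.02 m is -0.32.

Emit:
move_tool(
  motion="0,0,0,0.064,0,0,0;0,0,0,0.064,0,0,0;0,0,0,0,0,0,0;0.03,0,0,0,0,0,0;0.03,0,0,0,0,0,0;0.03,0,0,0,0,0,0;0.03,0,0,-0.32,0,0,0;0.05,0,0,-0.64,0,0,0",
)

```text
t: 14.65
tcp_pos: [0.5831, 0.3171, 0.0781]
tool_rot: [-0.002, 0.163, 0.987, -0.001]
wrist_force: [0.4, 0.2, -0.6]
opening: 0.047
finger_force: 0.0
```

Emit:
move_tool(
  motion="0.06,0,0,-0.64,0,0,0;0.07,0,0,-0.48,0,0,0;0.07,0,0,0,0,0,0;0.07,0,0,0,0,0,0",
)

```text
t: 15.15
tcp_pos: [0.5839, 0.3175, 0.1485]
tool_rot: [-0.0, 0.163, 0.987, -0.0]
wrist_force: [-0.9, 0.9, 0.1]
opening: 0.07
finger_force: 0.0
```

```bash
python3 -c "from h import *;go(.443,-.0845,.15)"
```

```text
t 15.15 tcp [0.5839 0.3175 0.1485] yaw 71.3 open 0.0700 f 0 q6 0.82
rotvec [-0.001 -0.001 -0.   ] then d [0.0044, -0.426, -0.0015]
```

In the tool's units: -0.045 m is -0.72, 0.001 m is 0.016.

Emit:
move_tool(
  motion="0.07,0,-0.72,0,0,0,0;0.07,0,-0.72,0,0,0,0;0.07,0,-0.72,0,0,0,0;0.07,0,-0.72,0,0,0,0;0.07,0.016,-0.72,0,0,0,0;0.07,0.016,-0.72,0,0,0,0;0.07,0.016,-0.72,0,0,0,0;0.07,0.016,-0.72,0,0,0,0",
)

```text
t: 16.15
tcp_pos: [0.4634, -0.0231, 0.148]
tool_rot: [-0.001, 0.163, 0.987, -0.0]
wrist_force: [-0.4, 0.1, 0.3]
opening: 0.0701
finger_force: 0.0
```

Emit:
move_tool(
  motion="0.07,0,-0.72,0,0,0,0;0.07,0,-0.336,0,0,0,0;0.07,0,0,0,0,0,0;0.07,0,0,0,0,0,0",
)

```text
t: 16.65
tcp_pos: [0.4435, -0.084, 0.1487]
tool_rot: [-0.001, 0.163, 0.987, 0.0]
wrist_force: [0.9, -1.1, -0.1]
opening: 0.0701
finger_force: 0.0
```

```bash
python3 - <<'E'
from h import *
from workcell import bot
go(.443,-.0845,.026)
s=bot.snapshot("top");P=cloud(s)
m=(P[...,2]>.04)&(P[...,2]<.055)&(np.hypot(P[...,0]-.584,P[...,1]-.318)<.05)
q=ray(s,np.argwhere(m)[:,::-1],.049)[:,:2]*1000;print("placed R rib",cv2.minAreaRect(q.astype(np.float32)))
cv2.imwrite("pics/p2.png",cv2.resize(s["frame"][165:315,110:420],None,fx=2.5,fy=2.5)[:,:,::-1])
E
```

```text
t 16.65 tcp [ 0.4435 -0.084   0.1487] yaw 71.3 open 0.0701 f 0 q6 0.14
rotvec [-0.    -0.001 -0.   ] then d [0.0003, -0.0006, 0.1227]
placed R rib ((581.7756958007812, 316.6109619140625), (12.622476577758789, 59.39194107055664), 72.02562713623047)
```

View pics/p2.png

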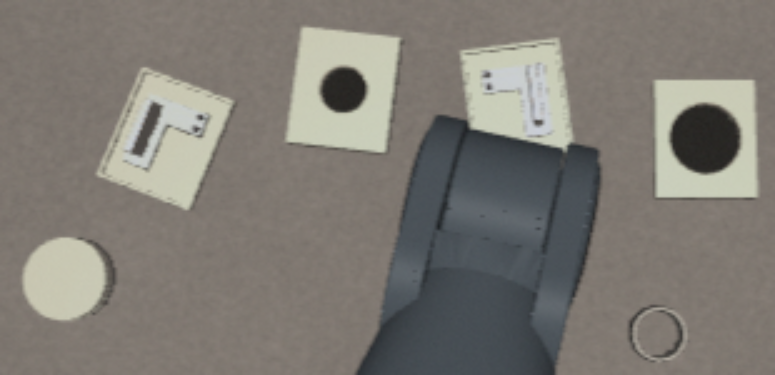

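The picture shows rest_right at crop (165,133), inside its outline and within 1 mm. Next is the tube.

In the tool's units: 0.035 m is 0.56, 0.03 m is 0.48.

Emit:
move_tool(
  motion="0.07,0,-0.016,0.56,0,0,0;0.07,0,0,0.48,0,0,0;0.07,0,0,0.4,0,0,0;0.07,0,0,0.32,0,0,0;0.07,0,0,0.16,0,0,0;0.07,0,0,0.032,0,0,0;0.07,0,0,0,0,0,0;0,0,0,0,0,0,0",
)

```text
t: 17.7
tcp_pos: [0.4439, -0.0855, 0.028]
tool_rot: [0.001, 0.163, 0.987, -0.0]
wrist_force: [1.0, -1.1, -0.5]
opening: 0.0532
finger_force: 0.0
```

Emit:
move_tool(
  motion="0,0,0,0,0,0,0;0,0,0,0,0,0,0;0,0,0,0,0,0,0;0,0,0,0,0,0,0",
)

```text
t: 18.2
tcp_pos: [0.4439, -0.0855, 0.0281]
tool_rot: [0.001, 0.163, 0.987, 0.0]
wrist_force: [-1.5, 0.9, 6.4]
opening: 0.0334
finger_force: 58.9
```

Emit:
move_tool(
  motion="0,0,0,-0.48,0,0,0;0,0,0,-0.56,0,0,0;0,0,0,-0.56,0,0,0;0,0,0,-0.32,0,0,0;0,0,0,0,0,0,0;0,0,0,0,0,0,0",
)

```text
t: 18.95
tcp_pos: [0.4429, -0.0854, 0.1466]
tool_rot: [-0.0, 0.163, 0.987, -0.0]
wrist_force: [0.0, 1.8, -0.7]
opening: 0.033
finger_force: 59.7
```

```bash
python3 -c "from h import *;go(.6365,.105,.15)"
```

```text
t 18.95 tcp [ 0.4429 -0.0854  0.1466] yaw 71.3 open 0.0330 f 60 q6 0.14
rotvec [-0.    -0.001 -0.   ] then d [-0.1222, 0.2425, -0.0034]
```

In the tool's units: 0.042 m is 0.672, 0.04 m is 0.64.

Emit:
move_tool(
  motion="0,-0.32,0.64,0,0,0,0;0,-0.32,0.64,0,0,0,0;0,-0.32,0.64,0,0,0,0;0,-0.32,0.64,0,0,0,0;0,-0.32,0.64,0,0,0,0;0,-0.352,0.672,0,0,0,0;0,0,0,0,0,0,0;0,0,0,0,0,0,0",
)

```text
t: 19.95
tcp_pos: [0.6355, 0.1044, 0.1457]
tool_rot: [-0.001, 0.163, 0.987, -0.001]
wrist_force: [-0.7, -0.3, -0.3]
opening: 0.033
finger_force: 59.9
```

Emit:
move_tool(
  motion="0,0,0,0.48,0,0,0;0,0,0,0.48,0,0,0;0,0,0,0.4,0,0,0;0,0,0,0.24,0,0,0;0,0,0,0.08,0,0,0;0,0,0,0,0,0,0;0,0,0,0,0,0,0",
)

```text
t: 20.82
tcp_pos: [0.6372, 0.1047, 0.0433]
tool_rot: [0.001, 0.163, 0.987, 0.0]
wrist_force: [0.5, -0.5, -0.3]
opening: 0.0329
finger_force: 59.8
```

```bash
python3 -c "from h import *;go(.6365,.105,.034)"
```

```text
t 20.82 tcp [0.6372 0.1047 0.0433] yaw 71.3 open 0.0329 f 60 q6 0.49
rotvec [ 0.001  0.001 -0.   ] then d [0.0008, 0.0001, 0.0093]
```

In the tool's units: -0.02 m is -0.32, 0.005 m is 0.08.

Emit:
move_tool(
  motion="0,0,0,0.08,0,0,0;0,0,0,0.048,0,0,0;0,0,0,0.016,0,0,0;0,0,0,0,0,0,0;0.06,0,0,0,0,0,0;0.06,0,0,0,0,0,0;0.06,0,0,0,0,0,0;0.06,0,0,-0.32,0,0,0",
)

```text
t: 21.82
tcp_pos: [0.6354, 0.1044, 0.0518]
tool_rot: [-0.002, 0.163, 0.987, -0.001]
wrist_force: [-0.9, -0.3, 0.7]
opening: 0.0598
finger_force: 0.0
```

Emit:
move_tool(
  motion="0.085,0,0,-0.56,0,0,0;0.085,0,0,-0.56,0,0,0;0.085,0,0,-0.48,0,0,0;0.085,0,0,0,0,0,0;0.085,0,0,0,0,0,0",
)

```text
t: 22.45
tcp_pos: [0.6363, 0.1046, 0.1525]
tool_rot: [-0.0, 0.163, 0.987, -0.0]
wrist_force: [0.4, 0.2, -0.9]
opening: 0.0854
finger_force: 0.0
```

```bash
python3 -c "from h import *;go(.3785,-.243,.15)"
```

```text
t 22.45 tcp [0.6363 0.1046 0.1525] yaw 71.3 open 0.0854 f 0 q6 0.49
rotvec [-0.    -0.001 -0.   ] then d [0.1326, -0.4119, 0.0025]
```

In the tool's units: -0.041 m is -0.656, 0.013 m is 0.208.

Emit:
move_tool(
  motion="0.085,0.208,-0.656,0,0,0,0;0.085,0.208,-0.656,0,0,0,0;0.085,0.208,-0.656,0,0,0,0;0.085,0.208,-0.656,0,0,0,0;0.085,0.208,-0.656,0,0,0,0;0.085,0.208,-0.656,0,0,0,0;0.085,0.208,-0.656,0,0,0,0;0.085,0.208,-0.656,0,0,0,0",
)

```text
t: 23.45
tcp_pos: [0.4312, -0.1733, 0.1521]
tool_rot: [-0.001, 0.163, 0.987, 0.0]
wrist_force: [0.5, -0.3, -0.8]
opening: 0.0847
finger_force: 0.0
```

Emit:
move_tool(
  motion="0.085,0.224,-0.672,0,0,0,0;0.085,0.224,-0.672,0,0,0,0;0.085,0,0,0,0,0,0;0.085,0,0,0,0,0,0",
)

```text
t: 23.95
tcp_pos: [0.379, -0.2429, 0.1526]
tool_rot: [-0.001, 0.163, 0.987, 0.0]
wrist_force: [-0.3, -0.5, 0.5]
opening: 0.085
finger_force: 0.0
```

```bash
python3 - <<'E'
from h import *
from workcell import bot
go(.3785,-.243,.014)
s=bot.snapshot("top");cv2.imwrite("pics/p3.png",cv2.resize(s["frame"][165:315,110:420],None,fx=2.5,fy=2.5)[:,:,::-1])
E
```

```text
t 23.95 tcp [ 0.379  -0.2429  0.1526] yaw 71.2 open 0.0850 f 0 q6 -0.24
rotvec [ 0.001 -0.001  0.   ] then d [0.0005, -0.0003, 0.1386]
```

View pics/p3.png

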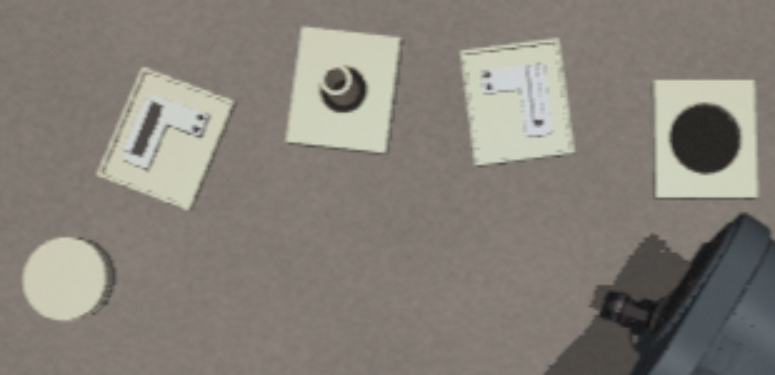

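The tube shows at crop (336,80), its lean explained by parallax, and is in the small pocket at (343,90). Next is the collar.

In the tool's units: 0.035 m is 0.56, 0.03 m is 0.48.

Emit:
move_tool(
  motion="0.085,0,0,0.56,0,0,0;0.085,0,0,0.56,0,0,0;0.085,0,0,0.48,0,0,0;0.085,0,0,0.32,0,0,0;0.085,0,0,0.16,0,0,0;0.085,0,0,0.128,0,0,0;0.085,0,0,0,0,0,0;0,0,0,0,0,0,0",
)

```text
t: 25.0
tcp_pos: [0.3797, -0.2434, 0.0159]
tool_rot: [0.0, 0.163, 0.987, -0.0]
wrist_force: [0.5, -0.9, -0.4]
opening: 0.0695
finger_force: 0.0
```

Emit:
move_tool(
  motion="0,0,0,0,0,0,0;0,0,0,0,0,0,0;0,0,0,0,0,0,0;0,0,0,0,0,0,0",
)

```text
t: 25.5
tcp_pos: [0.3798, -0.2436, 0.0165]
tool_rot: [0.001, 0.163, 0.987, -0.0]
wrist_force: [-1.9, 0.7, 11.7]
opening: 0.0572
finger_force: 61.5
```

Emit:
move_tool(
  motion="0,0,0,-0.48,0,0,0;0,0,0,-0.56,0,0,0;0,0,0,-0.56,0,0,0;0,0,0,-0.32,0,0,0;0,0,0,0,0,0,0;0,0,0,0,0,0,0",
)

```text
t: 26.25
tcp_pos: [0.379, -0.243, 0.1347]
tool_rot: [-0.0, 0.163, 0.987, 0.0]
wrist_force: [-0.4, 0.2, -1.3]
opening: 0.0569
finger_force: 64.4
```

```bash
python3 - <<'E'
from h import *
from workcell import bot
go(.592,-.2955,.138)
s=bot.snapshot("scene");cv2.imwrite("pics/p4.png",cv2.resize(s["frame"][140:320,140:400],None,fx=3,fy=3)[:,:,::-1])
P=cloud(s);hsv=cv2.cvtColor(s["frame"],cv2.COLOR_RGB2HSV)
m=((P[...,2]>.013)&(P[...,2]<.03)&(hsv[...,1]<90)&(np.hypot(P[...,0]-.59,P[...,1]+.29)<.09))
print(cv2.minAreaRect((ray(s,np.argwhere(m)[:,::-1],.018)[:,:2]*1000).astype(np.float32)))
E
```

```text
t 26.25 tcp [ 0.379  -0.243   0.1347] yaw 71.3 open 0.0569 f 64 q6 -0.24
rotvec [ 0.    -0.001  0.   ] then d [-0.2186, 0.0187, -0.0033]
((594.5884399414062, -292.9494323730469), (131.39869689941406, 111.0517349243164), 1.2350722551345825)
```

View pics/p4.png

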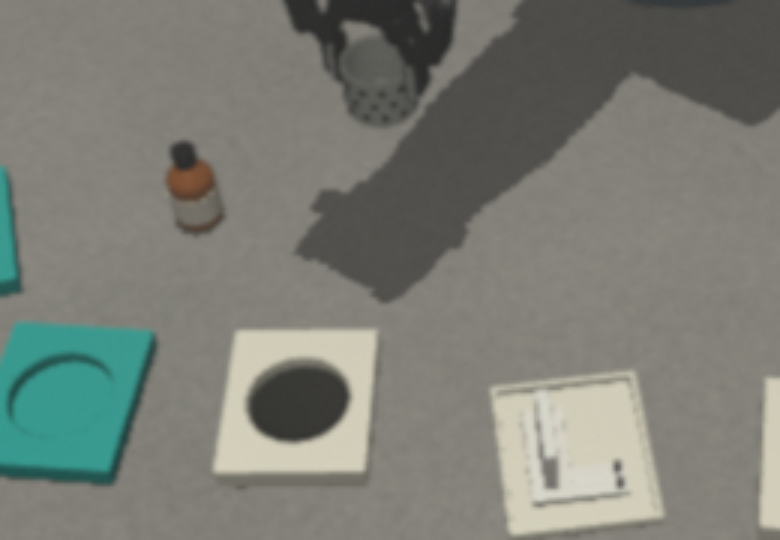

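The collar is held upright at crop (378,80), the white well is clear at (298,400), and the bottle is untouched. Carrying on to the large pocket.

In the tool's units: -0.038 m is -0.608, -0.036 m is -0.576.

Emit:
move_tool(
  motion="0,-0.576,0.048,0,0,0,0;0,-0.576,0.048,0,0,0,0;0,-0.576,0.048,0,0,0,0;0,-0.576,0.048,0,0,0,0;0,-0.576,0.064,0,0,0,0;0,-0.608,0.064,0,0,0,0;0,0,0,0,0,0,0;0,0,0,0,0,0,0",
)

```text
t: 27.3
tcp_pos: [0.5912, -0.2938, 0.1338]
tool_rot: [-0.001, 0.163, 0.987, 0.0]
wrist_force: [-0.0, 0.5, -1.2]
opening: 0.0569
finger_force: 64.4
```

Emit:
move_tool(
  motion="0,0,0,0.48,0,0,0;0,0,0,0.48,0,0,0;0,0,0,0.4,0,0,0;0,0,0,0.24,0,0,0;0,0,0,0.08,0,0,0;0,0,0,0,0,0,0;0,0,0,0,0,0,0",
)

```text
t: 28.18
tcp_pos: [0.5928, -0.2945, 0.0314]
tool_rot: [0.001, 0.163, 0.987, -0.0]
wrist_force: [0.1, 0.4, -0.8]
opening: 0.0567
finger_force: 64.4
```

```bash
python3 -c "from h import *;go(.5925,-.2945,.0225)"
```

```text
t 28.18 tcp [ 0.5928 -0.2945  0.0314] yaw 71.3 open 0.0567 f 64 q6 -0.13
rotvec [-0.     0.002  0.   ] then d [0.0003, -0.0001, 0.0089]
```

In the tool's units: 0.005 m is 0.08, 0.003 m is 0.048.

Emit:
move_tool(
  motion="0,0,0,0.08,0,0,0;0,0,0,0.048,0,0,0;0,0,0,0.016,0,0,0;0,0,0,0,0,0,0;0.085,0,0,0,0,0,0;0.085,0,0,0,0,0,0;0.085,0,0,0,0,0,0;0.085,0,0,0,0,0,0",
)

```text
t: 29.18
tcp_pos: [0.5922, -0.2942, 0.0212]
tool_rot: [-0.0, 0.163, 0.987, -0.0]
wrist_force: [0.5, 0.5, 0.3]
opening: 0.085
finger_force: 0.0
```

Emit:
move_tool(
  motion="0.085,0,0,-0.32,0,0,0;0.085,0,0,-0.56,0,0,0;0.085,0,0,-0.56,0,0,0;0.085,0.48,0,-0.48,0,0,0;0.085,0.64,0,-0.32,0,0,0;0.085,0.8,0,0,0,0,0;0.085,0.8,0,0,0,0,0;0.085,0.64,0,0,0,0,0",
)

```text
t: 30.18
tcp_pos: [0.3915, -0.2261, 0.1614]
tool_rot: [-0.0, 0.163, 0.987, -0.0]
wrist_force: [1.1, 0.0, 0.9]
opening: 0.0848
finger_force: 0.0
```

Emit:
move_tool(
  motion="0.085,0,0,0,0,0,0;0.085,0,0,0,0,0,0",
)

```text
t: 30.42
tcp_pos: [0.3942, -0.2273, 0.1618]
tool_rot: [0.001, 0.163, 0.987, -0.0]
wrist_force: [0.1, 0.0, -0.2]
opening: 0.0851
finger_force: 0.0
```

```bash
python3 - <<'E'
from h import *
from workcell import bot
s=bot.snapshot("top");P=cloud(s)
for nm,c,h in(("tube",(.636,.105),.05),("collar",(.592,-.295),.04)):
    m=(P[...,2]>h)&(P[...,2]<.08)&(np.hypot(P[...,0]-c[0],P[...,1]-c[1])<.06);q=P[m]
    print(nm,len(q),np.percentile(q[:,2],[50,95]).round(3),cv2.minEnclosingCircle((q[:,:2]*1000).astype(np.float32)))
a=cv2.resize(s["frame"][165:315,110:450],None,fx=2.3,fy=2.3)
b=bot.snapshot("scene")["frame"][150:330,80:570];b=cv2.resize(b,(a.shape[1],200))
cv2.imwrite("pics/p5.png",np.vstack([a,b])[:,:,::-1])
E
```

```text
tube 89 [0.065 0.07 ] ((634.1821899414062, 105.09449005126953), 17.15802001953125)
collar 130 [0.05  0.054] ((589.16357421875, -293.3016357421875), 29.42606544494629)
```

View pics/p5.png

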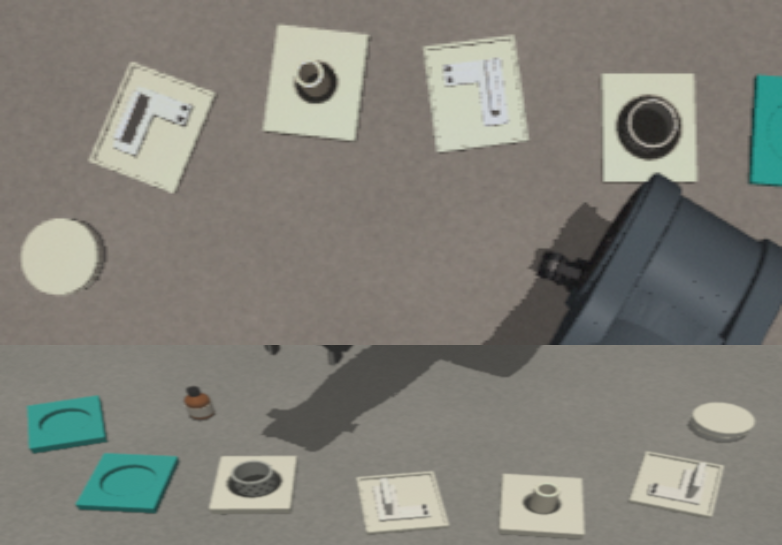

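Both views show all four parts seated, with tops at 66 and 51 mm as they must be. One last check of both rests against their outlines in the same view before handing in.

```bash
python3 - <<'E'
from h import *
from workcell import bot
for n in("top","scene"):
    s=bot.snapshot(n);P=cloud(s)
    for nm,c in(("L",(.632,-.107)),("R",(.584,.318))):
        m=(P[...,2]>.046)&(P[...,2]<.06)&(np.hypot(P[...,0]-c[0],P[...,1]-c[1])<.05)
        print(n,nm,cv2.minAreaRect((P[m][:,:2]*1000).astype(np.float32)))
        m=(P[...,2]>.0)&(P[...,2]<.012)&(s["frame"].max(2)<70)&(np.hypot(P[...,0]-c[0],P[...,1]-c[1])<.08);print(" dark px",m.sum(), "z plate",np.median(P[(P[...,2]<.03)&(np.hypot(P[...,0]-c[0],P[...,1]-c[1])<.014)][:,2]))
E
```

```text
top L ((629.264892578125, -107.01337432861328), (60.34585189819336, 9.668689727783203), 8.715124130249023)
 dark px 0 z plate 0.009482012291323507
top R ((581.9290771484375, 317.6191711425781), (10.69020938873291, 59.226444244384766), 72.35928344726562)
 dark px 0 z plate 0.011895629790075496
scene L ((631.8328857421875, -106.33210754394531), (60.054847717285156, 9.819205284118652), 8.86538028717041)
 dark px 0 z plate 0.007472092917820037
scene R ((584.29150390625, 318.61376953125), (10.174406051635742, 60.64228820800781), 71.25142669677734)
 dark px 0 z plate 0.009556105572498934
```

Both rests are within about 1 mm of their outlines, and no outline is showing.

```bash
python3 -c "
from workcell import bot
print(bot.hand_in())"
```

```text
the job is handed in; nothing more can be done
None
```

All four parts are in their holders and the job is handed in after about 31 s of the 112 s: both rests cover their own outlines to within about 2 mm, the tube and collar stand upright in the small and large white pockets, and the bottle, dishes and turquoise look-alikes were left alone.

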